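Set an indexing fixture on to the next face of a six-sided part

TASK

The six-sided part in the green indexing fixture has been squared up against the fence with the brown setting block. Lift the brown block out and put it back flat in its own storage slot, the one with the brown label, then turn the black bar knob clockwise by exactly four clicks (one face of the part), and finally swing the red-handled lever fully home so that its pin locks the ring. Let go of everything and leave the grey block, oil can, square and micrometer where they are.

Things in the scene. Friction and masses are not known exactly. Their poses are not given: they have to be found in the camera images.
- indexer: Green cast indexing fixture fixed on a plywood board whose top is at z = 0.160. Origin: on the vertical spindle axis, at the underside of its base plate (x -87 to 103, y -80 to 80 mm). x: from spindle to fence, y: along the fence, z up. It holds an aluminium hexagon, 100 mm across flats, z 44 to 58 mm, one flat facing the fence; beside the block its corners cannot pass, so it cannot turn.
- ledge (a point): Middle of the steel ledge under the brown block, at x 67, y 0, z 50 mm of the fixture (same axes). The flat of the hexagon is 17 mm to its -x side; the fence bar (120 mm long, top 8 mm above the ledge) begins 17.5 mm to its +x side.
- index_knob (a joint): Angle of spindle, hexagon and bar knob, rad: 0 at the start, grows CLOCKWISE seen from above. A spring plunger clicks into a toothed ring every 15 degrees (0.2618 rad). Leaving a notch takes about 0.3 N m, then it snaps into the next; it rests only in notches. Four clicks = 1.047 rad.
- knob_bar (a point): Middle of the black bar knob, on the spindle axis, 98 mm above the fixture's underside; its axes turn with the spindle and are those of the fixture at the start. The bar is 84 mm long (its y), 18 mm thick (its x: grip across this) and 28 mm high (z 84 to 112 mm of the fixture), free all round; the spindle below it is thinner than the bar down to z 71 mm.
- lock_lever (a joint): Lock lever, rad: 0 swung right out, 0.70 fully home at its stop; grows clockwise seen from above. Vertical pivot at x -45, y 58.5 mm of the fixture; friction (0.1 N m) holds it where it is left. Its pin enters between two teeth of the ring only if the spindle rests in a notch; over a tooth it stops at about 0.5.
- lock_handle (a point): Middle of the lever's upright red handle, 18 mm diameter, 36 mm high (z 52 to 88 mm of the fixture), 65 mm from the pivot, at the robot's end of the fixture. Going home it swings towards the fixture's +y, from about x -95, y 17 (lever at 0) to x -110, y 58.5 mm (home). Grip it from above in any direction.
- block_brown: Brown setting block with a steel top face, 105 x 32 x 34 mm (its x, y, z), 0.4 to 0.8 kg. Origin: centre of its underside. At the start it lies on the ledge between fence and hexagon, long side along the fence; its upper 26 mm stand clear of both. Grip across the 32 mm.
- slot_brown: Storage slot of the brown block, empty: shallow open wooden tray fixed to the board, brown label on the long wall nearer the robot. Origin: centre of its underside. Pocket 111 x 38 mm (its x, y), floor at z 5 mm, walls 12 mm thick, rim at z 14 mm. The block lies in it with its long side along x, either way round.
- slot_grey: Tray of the same kind with a grey label, pocket 80 x 52 mm, holding the grey block. Either tray may be the one nearer the robot. Origin: centre of its underside.
- block_grey: Grey ground block, 74 x 46 x 45 mm, lying in its own tray; bystander. Origin: centre of its underside.
- oil_can: Small red oil can, 52 mm diameter, 105 mm high, standing behind on the left; bystander. Origin: centre of its underside.
- try_square: Small steel try square, 75 x 89 x 14 mm, lying at the front of the board; bystander. Origin: centre of its underside.
- micrometer: Micrometer, 62 x 93 x 13 mm, lying at the front left of the board; bystander. Origin: centre of its underside.

How it is judged:
By the outcome, as a careful person would: the job done as asked, in the order asked, and still so for the second after the job is handed in, with the robot touching nothing.
It also fails if it takes over 58 s, if anything falls off the work surface, if the arm or the gripper's body presses on something with over 40 N, if the wrist force passes 120 N, or if a joint passes its speed limit or range.

ROBOT

A 6-joint arm with a two-finger parallel gripper is mounted at the origin on a cart in front of the work surface, level with it; the furniture and walls round the work are solid. World frame = base frame: x ahead of the robot, y to its left, z up, the work surface at z = 0. Lengths are in m, angles in rad, forces in N, time in s.
With the tool pointing down it reaches from about 0.3 to 0.875 m from the base axis. Payload 6.4 kg.
Tool frame: the origin (TCP) lies midway between the tips of the shut fingers; the grasp point (between the pads) lies 19 mm behind it; z points along the fingers, y is the line along which they close (so a half turn about z gives the same grasp; the last joint's range is limited). The gripper opens to 85 mm and grips with 20 to 120 N. Pads are 22 mm wide; open, the fingers measure 114 mm over their backs; the gripper's body (76 mm by 85 mm) begins 54 mm behind the grasp point. The pads swing forward as they close: fully open they stand 13 mm farther back than shut.
Start: joints at [-1.444, 0.181, 1.607, -0, 1.354, -0.206], TCP at [0.188, -0.543, 0.231] pointing down, gripper open.
Joint ranges: [-2.99, 2.99], [-0.89, 2.07], [0.3, 2.58], [-1.14, 4.28], [0, 2.63], [-3.12, 3.12]. Speed limits (rad/s): [2.57, 2.57, 3.01, 3.14, 3.14, 3.14].

INTERFACE

Orientations are given as a unit quaternion [w, x, y, z].
In Python, from bench import ctrl gives the robot as it stands. The module is installed in compiled form; this text tells all that it offers.
- The arm moves only by the tool move_arm, never from a script. Its argument "plan" is one flat list of numbers, 6 for each row, row after row: the shift along the world's x, y, z in units of 50 mm (1.0 is 50 mm), then the turn, a rotation vector about the world's x, y, z in rad. A call has 1 to 10 rows; each row is the pose to reach, as a shift and turn from the pose commanded when the call began; what a row does not reach only later rows make up. A row lasts 1/8 s, in which the tool goes at most 62.5 mm and 10.7 degrees, less where a joint would pass 70% of its speed; a pose out of reach is approached as far as the arm can. A call with a gripper value outside its range is refused whole. "grip" is the finger opening in mm, from 0 to 85.4, set as the call begins (left out, the last holds). The fingers move at their own pace and stop on an object; the grip force is fixed at half the most. Time passes only in rows, so rows that repeat a pose let the fingers close. It gives the time, the measured TCP pose, the force, the opening and the grip force at its end, in the units of the state.
- ctrl.get_obs(): the state, without advancing time (a new reading comes with each control period).
- ctrl.camera(name): name is "scene" or "top" or "wrist"; returns a dict with "pixels" (420x560x3 uint8, red, green, blue), "fx", "fy", "cx", "cy" (pixels), "dist_coeffs" ([k1, k2, p1, p2, k3] as OpenCV has them; the pictures are not rectified), "origin" and "attitude" of the camera in the world. Camera axes: x right, y down, z forward; pixel columns grow to the right and rows downward; lengths in m; the calibration is good to about 2 mm. A picture is of the moment at which its call begins. There is no depth.
- ctrl.hand_in(): hands the job in; it is judged then, once.
The state is a dict: "time_s": time; "q": joint angles; "dq": joint speeds; "joint_efforts": joint torques, N m; "eef_pos": TCP position; "eef_rot": TCP orientation; "wrist_force": force on the tool from outside, world axes, zero at the start; "torque": the same for the moment, N m; "opening": opening from 0.0 (shut) to 1.0 (fully open); "grasp_force": force on a finger pad.
Only numpy, scipy, OpenCV 4.12 (cv2) and the standard library are available. Lean on these libraries where they do the work, as an engineer would, in place of code of your own. Each camera call takes 0.05 s, during which the arm holds its last target. There are 200 camera calls.

## Working session

There is one attempt and no reset: what is moved stays moved. The work goes in short steps, Python scripts to look and compute and a tool call to move; the robot and the scene stay as the last step left them, time stands still between calls to the robot, and variables do not carry over. Pictures are saved under pics/ and viewed, at most 10 in all, crops included, and the job is handed in when it is done.

Besides the shell and the picture viewer there is one more tool, called after ">>>" as name(argument=value, ...) on one line, values as JSON. move_arm: Moves the arm, as the interface text tells. Its arguments: {"type":"object","properties":{"plan":{"type":"array"},"grip":{"type":"number"}},"required":["plan"]}

```bash
mkdir -p pics
cat > h.py <<'E'
import numpy as np, cv2
from bench import ctrl
from scipy.spatial.transform import Rotation as R
def K(c): return np.array([[c['fx'],0,c['cx']],[0,c['fy'],c['cy']],[0,0,1.]])
def rot(c):
    a=np.array(c['attitude'],float)
    return a if a.shape==(3,3) else R.from_quat(a[[1,2,3,0]]).as_matrix()
def ray(c,uv,z):
    p=cv2.undistortPoints(np.float64(uv).reshape(-1,1,2),K(c),np.array(c['dist_coeffs']))[:,0]
    d=np.c_[p,np.ones(len(p))]@rot(c).T; o=np.array(c['origin'])
    return o+d*((z-o[2])/d[:,2])[:,None]
def proj(c,P):
    Rm=rot(c).T; return cv2.projectPoints(np.float64(P).reshape(-1,1,3),cv2.Rodrigues(Rm)[0],-Rm@np.array(c['origin']),K(c),np.array(c['dist_coeffs']))[0][:,0]
def save(c,n): cv2.imwrite('pics/'+n,c['pixels'][:,:,::-1])
E
python3 - <<'E'
from h import *
o=ctrl.get_obs(); print(o)
for n in('top','scene'):
    c=ctrl.camera(n); save(c,n+'0.png'); np.save(n+'0.npy',c,allow_pickle=True)
    print(n,{k:v for k,v in c.items() if k!='pixels'})
E
```

```text
{'time_s': 0.0, 'q': array([-1.44424990e+00,  1.81531872e-01,  1.60797453e+00, -2.27495132e-05,
        1.35378597e+00, -2.06312219e-01]), 'dq': array([ 0.00080651, -0.00137755,  0.00024827,  0.00146828,  0.00079528,
       -0.00035815]), 'joint_efforts': array([-8.83848497e-04, -4.44882452e+01, -3.51338267e+01, -3.33305370e-04,
        8.83927132e-03,  6.90312618e-06]), 'eef_pos': array([ 0.18781347, -0.54289917,  0.23040548]), 'eef_rot': array([-8.49624675e-04,  9.86181814e-01,  1.65664439e-01,  2.27887482e-05]), 'wrist_force': array([ 0.04456459, -0.77181606,  0.2865944 ]), 'torque': array([-0.0036666 ,  0.02602723,  0.00400122]), 'grasp_force': 0.0, 'opening': 0.9993991696616704}
top {'fx': 481.4595882895418, 'fy': 481.4595882895418, 'cx': 279.336729309401, 'cy': 203.27636460136588, 'dist_coeffs': array([-0.04247433,  0.        ,  0.        ,  0.        ,  0.        ]), 'origin': array([ 0.36383636, -0.01221996,  1.38410346]), 'attitude': array([ 0.05460166, -0.70389541,  0.70721489, -0.03737657])}
scene {'fx': 389.37435844448083, 'fy': 389.37435844448083, 'cx': 283.96595702879614, 'cy': 202.55819406466028, 'dist_coeffs': array([-0.06702003,  0.        ,  0.        ,  0.        ,  0.        ]), 'origin': array([-0.03794211,  0.44186287,  0.77113839]), 'attitude': array([ 0.19636502, -0.39572709,  0.79463505, -0.41640844])}
```

View pics/top0.png

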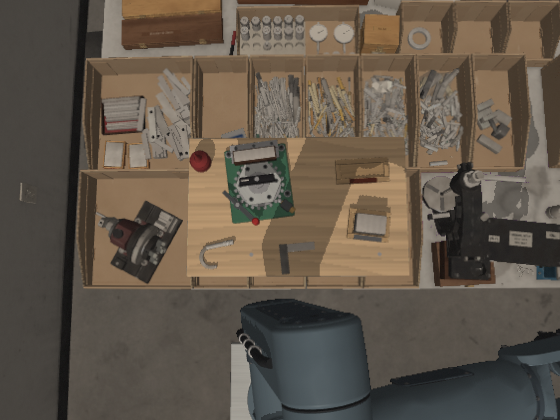

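View pics/scene0.png

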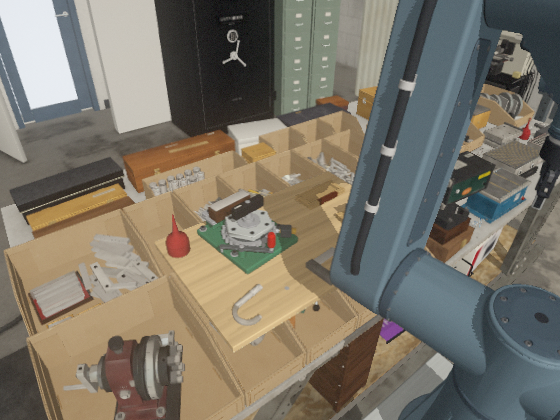

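The top view shows the fixture around (258,182), the knob at (257,180), the brown block at (255,154) and the red handle at (256,221). The empty brown-label tray is at (362,172) and the grey tray at (369,223). I'll enlarge it to measure.

Run:
```python
from h import *
c=np.load('top0.npy',allow_pickle=True).item(); im=c['pixels']
a=cv2.resize(im[135:235,190:310],None,fx=6,fy=6,interpolation=cv2.INTER_CUBIC)[:, :, ::-1]
b=cv2.resize(im[150:195,325:400],None,fx=6,fy=6,interpolation=cv2.INTER_CUBIC)[:, :, ::-1]
cv2.imwrite('pics/a.png',a)
cv2.imwrite('pics/b.png',b)
hsv=cv2.cvtColor(im,cv2.COLOR_RGB2HSV)
def box(m,z,n):
    k,l,s,ce=cv2.connectedComponentsWithStats(m.astype(np.uint8))
    for i in np.argsort(-s[1:,4])[:2]+1:
        pts=np.argwhere(l==i)[:,::-1].astype(np.float32)
        if len(pts)<8: continue
        P=ray(c,pts,z)[:,:2].astype(np.float32); (r)=cv2.minAreaRect(P)
        print(n,s[i],ce[i].round(1),'ctr',np.round(r[0],4),'size',np.round(r[1],4),round(r[2],1))
roi=np.zeros(im.shape[:2],bool); roi[135:280,188:412]=1
g=roi&(hsv[...,0]>60)&(hsv[...,0]<95)&(hsv[...,1]>90)
box(cv2.morphologyEx(g.astype(np.uint8),cv2.MORPH_CLOSE,np.ones((5,5))),.17,'green')
r=roi&((hsv[...,0]<6)|(hsv[...,0]>174))&(hsv[...,1]>150)
box(r,.16+.088,'red')
k=roi&(im.max(2)<50); k[:,300:]=0;k[:140]=0;k[215:]=0
box(k,.16+.112,'black')
```

```text
green [249 204  33  15 188] [267.2 211.7] ctr [0.5001 0.0526] size [0.0316 0.0796] 13.8
green [226 159  14  24 169] [231.2 170.7] ctr [0.6091 0.1375] size [0.0605 0.0336] 0.7
red [190 151  20  20 281] [199.4 161.1] ctr [0.6184 0.2085] size [0.0475 0.0464] 1.0
red [252 218   7   7  39] [255.1 221.1] ctr [0.47   0.0726] size [0.0152 0.0134] 44.9
black [240 174  37  12 234] [258.1 179.4] ctr [0.5671 0.0656] size [0.0198 0.0853] 6.8
black [235 158  42   8  83] [257.  161.3] ctr [0.6103 0.0708] size [0.0075 0.0981] 6.1
```

View pics/a.png

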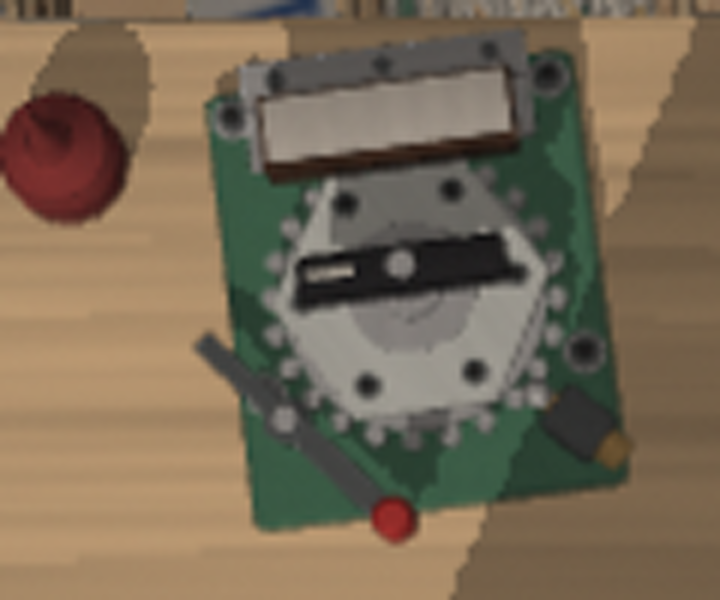

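View pics/b.png

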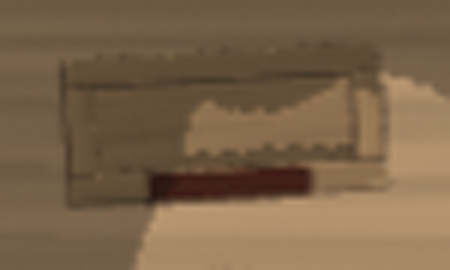

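Crop `a` shows the block's top face with corners near (257,100), (505,66), (518,135) and (265,165). The knob screw is at (400,264), the red handle at (394,520) and the plate corners are clear. Crop `b` shows the empty tray's rim with outer corners (62,62), (378,45), (388,188) and (68,208), and the brown label on the near wall.

Run:
```python
from h import *
c=np.load('top0.npy',allow_pickle=True).item(); s=np.load('scene0.npy',allow_pickle=True).item()
def f(p,o,z): return ray(c,(np.array(p,float)+.5)/6-.5+o,z)[:,:2]
def rep(n,P):
    e=np.diff(np.r_[P,P[:1]],axis=0); print(n,'ctr',P.mean(0).round(4),'len',np.linalg.norm(e,axis=1).round(4),'ang',np.degrees(np.arctan2(e[:,1],e[:,0])).round(1))
A=(190,135)
rep('block',f([(257,100),(505,66),(518,135),(265,165)],A,.244))
rep('plate',f([(207,100),(570,52),(628,482),(257,530)],A,.17))
rep('bar',f([(295,262),(503,234),(512,275),(300,307)],A,.272))
print('screw',f([(400,264)],A,.272),'pivot',f([(285,418)],A,.215),'red',f([(394,520)],A,.248))
rep('tray',f([(62,62),(378,45),(388,188),(68,208)],(325,150),.174))
# scene check: project predicted spindle
o=ctrl.get_obs(); q=o['eef_rot'];print(R.from_quat(q[[1,2,3,0]]).as_matrix().round(3))
```

```text
block ctr [0.6342 0.0766] len [0.1014 0.0291 0.1029 0.0271] ang [ -82.6 -169.7   96.4    7.5]
plate ctr [0.5763 0.0697] len [0.1581 0.188  0.1582 0.1878] ang [ -82.8 -172.8   97.1    7.2]
bar ctr [0.5662 0.0678] len [0.0823 0.0167 0.0839 0.018 ] ang [ -82.7 -167.9   98.3    6.7]
screw [[0.56836649 0.06878003]] pivot [[0.51522906 0.11986586]] red [[0.47002005 0.07257953]]
tray ctr [ 0.6054 -0.1939] len [0.135  0.062  0.1359 0.0632] ang [ -87.3 -178.    93.2    1.2]
[[ 0.945  0.327 -0.   ]
 [ 0.327 -0.945  0.002]
 [ 0.    -0.002 -1.   ]]
```

>>> move_arm(plan=[0,0,2.2,0,0,0,2,6,2.2,0,0,1.363,2,6,2.2,0,0,1.363,2,6,2.2,0,0,1.363,2,6,2.2,0,0,1.363,2,6,2.2,0,0,1.363,8.93,12.39,2.6,0,0,1.363,8.93,12.39,2.6,0,0,1.363,8.93,12.39,2.6,0,0,1.363,8.93,12.39,2.6,0,0,1.363], grip=52)

```text
time_s: 1.35
eef_pos: [0.4691, -0.0778, 0.3513]
eef_rot: [0.0, 0.661, 0.75, -0.0]
wrist_force: [1.3, -0.6, 0.8]
opening: 0.611
grasp_force: 0.0
```

>>> move_arm(plan=[3.2,3.0,0,0,0,0,3.2,3.0,0,0,0,0,3.2,3.0,0,0,0,0,3.2,3.0,0,0,0,0,3.2,3.0,0,0,0,0,3.2,3.0,0,0,0,0])

```text
time_s: 2.1
eef_pos: [0.6274, 0.07, 0.3506]
eef_rot: [-0.0, 0.662, 0.75, -0.001]
wrist_force: [-1.1, 0.2, -0.7]
opening: 0.611
grasp_force: 0.0
```

Run:
```python
from h import *
o=ctrl.get_obs(); print(o['time_s'],o['eef_pos'],o['eef_rot'],o['opening'])
c=ctrl.camera('wrist'); save(c,'w1.png'); np.save('w1.npy',c,allow_pickle=True)
print({k:v for k,v in c.items() if k!='pixels'})
```

```text
2.1 [0.6273926  0.06998112 0.35064601] [-4.31389111e-04  6.61558718e-01  7.49893027e-01 -5.69586192e-04] 0.6114333752416392
{'fx': 377.1312534709034, 'fy': 377.1312534709034, 'cx': 280.9259720539292, 'cy': 205.55431085395443, 'dist_coeffs': array([-0.01448522,  0.        ,  0.        ,  0.        ,  0.        ]), 'origin': array([0.61737422, 0.15248941, 0.49326772]), 'attitude': array([0.1637528 , 0.98453693, 0.0614784 , 0.00961592])}
```

View pics/w1.png

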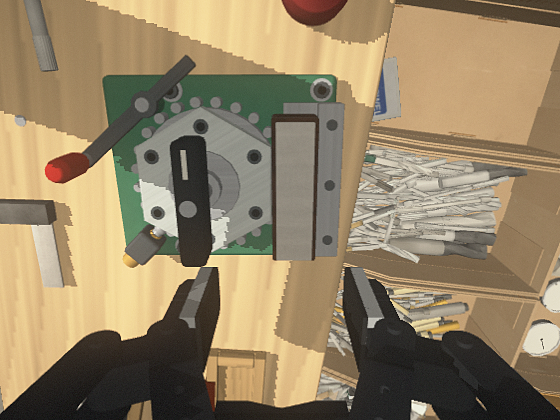

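The wrist view shows the block top spanning about (273,114) to (318,261). The knob screw is at (187,209), and the fingers are at (205,290) and (360,290).

Run:
```python
from h import *
c=np.load('w1.npy',allow_pickle=True).item()
def rep(n,uv,z):
    P=ray(c,uv,z)[:,:2];e=np.diff(np.r_[P,P[:1]],axis=0); print(n,'ctr',P.mean(0).round(4),'len',np.linalg.norm(e,axis=1).round(4),'ang',np.degrees(np.arctan2(e[:,1],e[:,0])).round(1))
rep('block',[(275,121),(318,121),(316,259),(273,259)],.244)
rep('block2',[(273,114),(319,114),(317,261),(272,261)],.243)
print('screw',ray(c,[(187,209)],.272),'bolt holes z.218',ray(c,[(201,127),(254,156),(256,213),(158,213),(151,157)],.218)[:,:2].round(4))
print('plate',ray(c,[(104,75),(124,254),(336,76)],.17)[:,:2].round(4))
```

```text
block ctr [0.6366 0.0773] len [0.0279 0.0995 0.0316 0.0995] ang [   7.2  -81.9 -172.8   96. ]
block2 ctr [0.6363 0.0784] len [0.0298 0.106  0.0332 0.106 ] ang [   7.2  -81.8 -172.8   96.3]
screw [[0.56875235 0.06782248 0.272     ]] bolt holes z.218 [[0.5641 0.1113]
 [0.6042 0.0949]
 [0.6103 0.0505]
 [0.5346 0.041 ]
 [0.5285 0.0847]]
plate [[ 0.4739  0.1362]
 [ 0.4887 -0.0242]
 [ 0.6613  0.1586]]
```

>>> move_arm(plan=[0.155,0.14,0,0,0,0,0.155,0.14,-1,0,0,0,0.155,0.14,-1.8,0,0,0,0.155,0.14,-2.3,0,0,0,0.155,0.14,-2.5,0,0,0,0.155,0.14,-2.62,0,0,0,0.155,0.14,-2.62,0,0,0,0.155,0.14,-2.62,0,0,0])

```text
time_s: 3.15
eef_pos: [0.6364, 0.0773, 0.2216]
eef_rot: [0.001, 0.662, 0.75, 0.001]
wrist_force: [-0.4, -0.3, 0.7]
opening: 0.612
grasp_force: 0.0
```

>>> move_arm(plan=[-0.02,0,-0.05,0,0,0,-0.02,0,-0.05,0,0,0])

```text
time_s: 3.4
eef_pos: [0.6356, 0.0774, 0.2183]
eef_rot: [0.001, 0.662, 0.75, 0.001]
wrist_force: [5.2, -0.1, -0.7]
opening: 0.61
grasp_force: 0.0
```

>>> move_arm(plan=[0,0,0,0,0,0,0,0,0,0,0,0,0,0,0,0,0,0,0,0,0,0,0,0,0,0,0,0,0,0], grip=24)

```text
time_s: 4.03
eef_pos: [0.6349, 0.0774, 0.2181]
eef_rot: [0.0, 0.662, 0.75, 0.0]
wrist_force: [1.0, 0.9, 4.0]
opening: 0.365
grasp_force: 61.0
```

>>> move_arm(plan=[0,0,0.2,0,0,0,0,0,0.6,0,0,0,0,0,1.2,0,0,0,0,0,2,0,0,0,0,0,2.4,0,0,0,0,0,2.4,0,0,0])

```text
time_s: 4.78
eef_pos: [0.6351, 0.0773, 0.3392]
eef_rot: [0.001, 0.662, 0.75, 0.001]
wrist_force: [-0.3, -0.5, -5.9]
opening: 0.361
grasp_force: 62.0
```

Run:
```python
from h import *
o=ctrl.get_obs(); print(o['time_s'],o['eef_pos'],o['wrist_force'])
w=ctrl.camera('wrist'); save(w,'w2.png'); np.save('w2.npy',w,allow_pickle=True)
```

```text
4.775 [0.63514858 0.07731733 0.33922064] [-0.27938797 -0.45441754 -5.90805838]
```

View pics/w2.png

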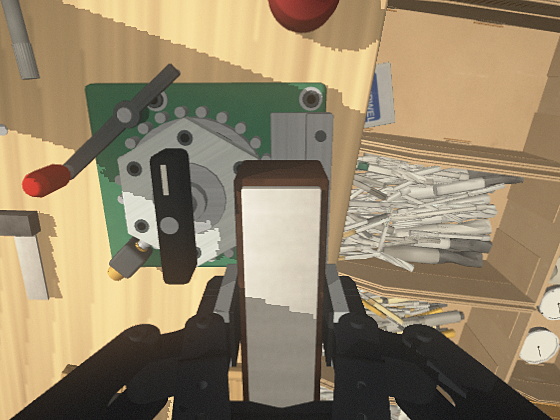

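The block is held level and square, with its far end at about (241–322,186). I'll go past the tray a little so the wrist camera can check it.

>>> move_arm(plan=[-0.2,-1,0.2,0,0,-0.02,-0.5,-2,0.2,0,0,-0.07,-0.6,-3,0.2,0,0,-0.07,-0.6,-4,0.2,0,0,-0.07,-0.6,-5,0.2,0,0,-0.07,-0.6,-6,0.2,0,0,-0.07,-0.6,-6.5,0.2,0,0,-0.07,-0.6,-6.5,0.2,0,0,-0.07,-0.6,-6.5,0.2,0,0,-0.07])

```text
time_s: 5.95
eef_pos: [0.6045, -0.2465, 0.3464]
eef_rot: [-0.001, 0.687, 0.726, 0.0]
wrist_force: [0.1, 0.2, -5.5]
opening: 0.364
grasp_force: 61.9
```

Run:
```python
from h import *
a=np.load('w2.npy',allow_pickle=True).item()
P=ray(a,[(241,187),(322,188)],.365); print('end top edge y',P.round(4), 'ctr', (P.mean(0)[:2]-.0525*np.array([np.cos(np.radians(97.2)),np.sin(np.radians(97.2))])).round(4))
o=ctrl.get_obs(); print(o['time_s'],o['eef_pos'],o['eef_rot'])
w=ctrl.camera('wrist'); save(w,'w3.png'); np.save('w3.npy',w,allow_pickle=True)
```

```text
end top edge y [[0.6163 0.1248 0.365 ]
 [0.6423 0.1277 0.365 ]] ctr [0.6359 0.0742]
5.95 [ 0.60452232 -0.24647136  0.34641077] [-1.33001738e-03  6.87169581e-01  7.26495823e-01  1.31483718e-04]
```

View pics/w3.png

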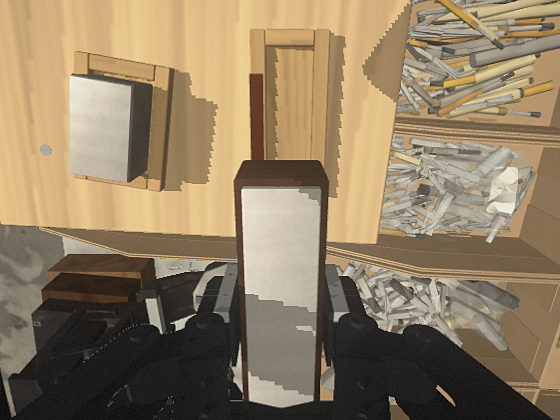

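The wrist view shows the tray's +y end. Its outer corners are (251,29) and (329,31), the inner pocket corners are (265,46) and (315,47), and the brown label is on the robot side. The grey tray and block are on the left.

Run:
```python
from h import *
a=np.load('w3.npy',allow_pickle=True).item()
P=ray(a,[(251,29),(329,31),(265,46),(315,47),(249,158),(264,158),(314,158),(329,165)],.174)[:,:2]; print(P.round(4))
e=P[1]-P[0]; print(np.linalg.norm(e),np.degrees(np.arctan2(e[1],e[0])))
for i,j in((4,0),(5,2),(6,3),(7,1)): d=P[j]-P[i]; print(np.degrees(np.arctan2(d[1],d[0])).round(2))
for y in (92.0,93.0):
    u=np.array([np.cos(np.radians(y)),np.sin(np.radians(y))])
    print((P[:2].mean(0)-.0675*u).round(4),(P[2:4].mean(0)-.0555*u).round(4))
```

```text
[[ 0.5751 -0.1297]
 [ 0.6347 -0.1278]
 [ 0.5863 -0.1412]
 [ 0.6249 -0.1398]
 [ 0.5764 -0.2297]
 [ 0.5891 -0.229 ]
 [ 0.6314 -0.2266]
 [ 0.6446 -0.232 ]]
0.05964959801983636 1.8244526734231625
90.77
91.85
94.23
95.45
[ 0.6072 -0.1962] [ 0.6075 -0.1959]
[ 0.6084 -0.1962] [ 0.6085 -0.1959]
```

>>> move_arm(plan=[0.04,0.6,0,0,0,-0.008,0.04,1.04,0,0,0,-0.008,0.04,1.04,-1,0,0,-0.008,0.04,1.04,-2,0,0,-0.008,0.04,1.04,-2.7,0,0,-0.008,0.04,1.04,-3.03,0,0,-0.008,0.04,1.04,-3.03,0,0,-0.008,0.04,1.04,-3.03,0,0,-0.008])

```text
time_s: 7.0
eef_pos: [0.608, -0.196, 0.1986]
eef_rot: [0.002, 0.69, 0.724, 0.0]
wrist_force: [0.1, 0.2, -5.8]
opening: 0.364
grasp_force: 61.7
```

Run:
```python
from h import *
o=ctrl.get_obs(); print(o['time_s'],o['eef_pos'],o['eef_rot'])
w=ctrl.camera('scene'); np.save('s4.npy',w,allow_pickle=True)
t=ctrl.camera('top'); np.save('t4.npy',t,allow_pickle=True)
w=ctrl.camera('wrist'); np.save('w4.npy',w,allow_pickle=True)
f=lambda im,s:cv2.resize(im,(400*s//400,300*s//400),interpolation=cv2.INTER_CUBIC)
a=f(t['pixels'][135:210,312:412],400); b=f(w['pixels'][100:310,140:420],400); c=f(np.load('s4.npy',allow_pickle=True).item()['pixels'][140:260,270:430],400)
cv2.imwrite('pics/m4.png',np.vstack([np.hstack([a,b]),np.hstack([c,c*0])])[:,:,::-1])
```

```text
7.0 [ 0.60797642 -0.19602543  0.19857642] [1.77402257e-03 6.90143056e-01 7.23670646e-01 4.59814880e-04]
```

View pics/m4.png

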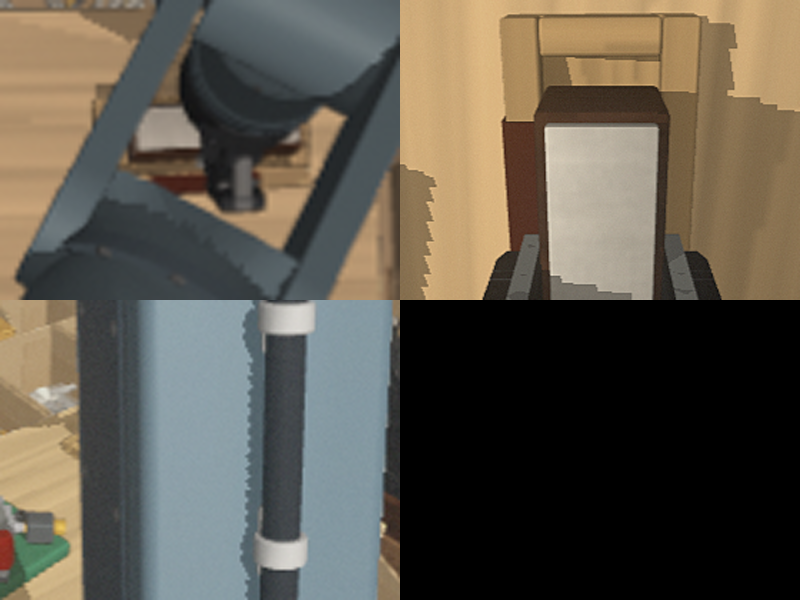

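The wrist panel shows the block's end just above the pocket. The pocket corners are (542,57) and (661,57), the block's bottom end corners are about (547,87) and (657,87), and its top end corners are about (537,121) and (668,121).

Run:
```python
from h import *
c=np.load('w4.npy',allow_pickle=True).item()
def f(p,z):
    p=(np.array(p,float)-[400,0])*.7+[140,100]; P=ray(c,p,z)[:,:2]; return P.round(4),P.mean(0).round(4),np.linalg.norm(P[1]-P[0]).round(4)
print('rim pocket',f([(542,57),(661,57)],.174)); print('tray outer',f([(502,16),(700,14)],.174))
print('bot',f([(547,87),(657,87)],.1905)); print('top',f([(537,121),(668,121)],.2245))
```

```text
rim pocket (array([[ 0.5871, -0.1405],
       [ 0.6239, -0.1388]]), array([ 0.6055, -0.1396]), np.float64(0.0368))
tray outer (array([[ 0.5749, -0.1286],
       [ 0.6347, -0.1253]]), array([ 0.6048, -0.1269]), np.float64(0.0598))
bot (array([[ 0.5903, -0.1462],
       [ 0.6215, -0.1447]]), array([ 0.6059, -0.1455]), np.float64(0.0312))
top (array([[ 0.5912, -0.1465],
       [ 0.6205, -0.1452]]), array([ 0.6059, -0.1459]), np.float64(0.0294))
```

>>> move_arm(plan=[-0.01,0.06,0,0,0,0,-0.01,0.06,-0.2,0,0,0,-0.01,0.06,-0.35,0,0,0,-0.01,0.06,-0.44,0,0,0,-0.01,0.06,-0.48,0,0,0,-0.01,0.06,-0.48,0,0,0])

```text
time_s: 7.9
eef_pos: [0.6057, -0.1924, 0.1736]
eef_rot: [-0.001, 0.69, 0.724, -0.0]
wrist_force: [-6.6, 2.8, 5.6]
opening: 0.361
grasp_force: 67.8
```

>>> move_arm(plan=[0,0,0,0,0,0,0,0,0,0,0,0])

```text
time_s: 8.15
eef_pos: [0.6057, -0.1924, 0.1736]
eef_rot: [-0.001, 0.69, 0.724, -0.0]
wrist_force: [-7.0, 2.3, 5.1]
opening: 0.363
grasp_force: 67.8
```

>>> move_arm(plan=[0,0,0,0,0,0,0,0,0,0,0,0,0,0,0,0,0,0], grip=54)

```text
time_s: 8.52
eef_pos: [0.6066, -0.1929, 0.1726]
eef_rot: [0.0, 0.69, 0.724, 0.0]
wrist_force: [0.3, 0.1, 0.3]
opening: 0.636
grasp_force: 0.0
```

>>> move_arm(plan=[0,0,0.3,0,0,0,0,0,1,0,0,0,0,0,2,0,0,0,0,0,3,0,0,0,0,0,3.4,0,0,0,0,0,3.4,0,0,0])

```text
time_s: 9.28
eef_pos: [0.6069, -0.1929, 0.3444]
eef_rot: [0.002, 0.69, 0.724, 0.001]
wrist_force: [0.1, -0.4, -0.8]
opening: 0.629
grasp_force: 0.0
```

Run:
```python
from h import *
o=ctrl.get_obs(); print(o['time_s'],o['eef_pos'],o['eef_rot'],o['wrist_force'])
w=ctrl.camera('wrist'); save(w,'w5.png'); np.save('w5.npy',w,allow_pickle=True)
```

```text
9.275 [ 0.60686072 -0.19294904  0.34437092] [1.86963091e-03 6.90291330e-01 7.23528931e-01 5.19724442e-04] [ 0.1163742  -0.41205851 -0.80442   ]
```

View pics/w5.png

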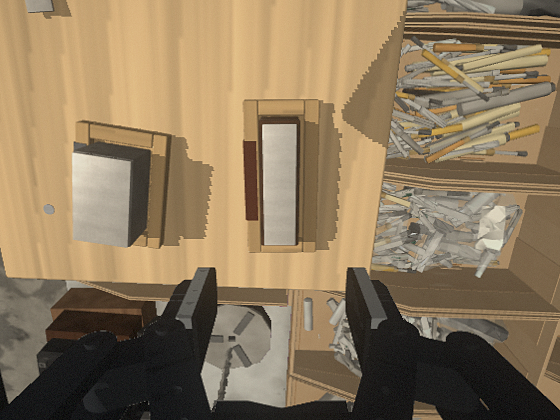

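The block lies flat in its tray and the grey block is untouched. Next is the knob.

>>> move_arm(plan=[-0.1,1,0,0,0,0.03,-0.3,2,0,0,0,0.078,-0.5,3,0,0,0,0.078,-0.7,4,0,0,0,0.078,-0.77,5,0,0,0,0.078,-0.77,5.22,0,0,0,0.078,-0.77,5.22,0,0,0,0.078,-0.77,5.22,0,0,0,0.078])

```text
time_s: 10.32
eef_pos: [0.5676, 0.0671, 0.3412]
eef_rot: [-0.001, 0.662, 0.749, -0.001]
wrist_force: [-0.2, 0.5, 0.1]
opening: 0.634
grasp_force: 0.0
```

>>> move_arm(plan=[0.015,0.025,-0.6,0,0,0,0.015,0.025,-1.2,0,0,0,0.015,0.025,-1.7,0,0,0,0.015,0.025,-1.95,0,0,0,0.015,0.025,-2.05,0,0,0,0.015,0.025,-2.05,0,0,0,0.015,0.025,-2.05,0,0,0])

```text
time_s: 11.2
eef_pos: [0.5691, 0.0695, 0.2409]
eef_rot: [0.001, 0.662, 0.75, 0.001]
wrist_force: [0.1, -0.1, -0.4]
opening: 0.63
grasp_force: 0.0
```

>>> move_arm(plan=[0,0,0,0,0,0,0,0,0,0,0,0,0,0,0,0,0,0,0,0,0,0,0,0,0,0,0,0,0,0,0,0,0,0,0,0], grip=12)

```text
time_s: 11.95
eef_pos: [0.5688, 0.0697, 0.2403]
eef_rot: [0.0, 0.662, 0.75, 0.0]
wrist_force: [0.7, 0.2, 5.7]
opening: 0.202
grasp_force: 60.8
```

>>> move_arm(plan=[0,-0.01,0,0,0,-0.13,0,-0.02,0,0,0,-0.26,0,-0.02,0,0,0,-0.39,0,-0.02,0,0,0,-0.52,0,-0.02,0,0,0,-0.65,0,-0.02,0,0,0,-0.78,0,-0.02,0,0,0,-0.91,0,-0.02,0,0,0,-1.047,0,-0.02,0,0,0,-1.047,0,-0.02,0,0,0,-1.047])

```text
time_s: 13.2
eef_pos: [0.5701, 0.0691, 0.2403]
eef_rot: [0.0, 0.948, 0.319, 0.002]
wrist_force: [6.0, 2.2, 1.7]
opening: 0.204
grasp_force: 60.5
```

Run:
```python
from h import *
o=ctrl.get_obs(); q=o['eef_rot']; print(o['time_s'],o['eef_pos'],np.degrees(2*np.arctan2(q[2],q[1])),o['torque'],o['wrist_force'],o['q'])
```

```text
13.2 [0.57007711 0.06913756 0.24030423] 37.181644433651066 [ 0.36157469 -0.70997424  0.02746937] [5.96479265 2.15761529 1.7384312 ] [-8.66808538e-02  1.68527767e-01  1.60263680e+00  1.37990474e-03
  1.36647058e+00  8.34896038e-01]
```

>>> move_arm(plan=[0,0,0,0,0,0,0,0,0,0,0,0,0,0,0,0,0,0], grip=45)

```text
time_s: 13.58
eef_pos: [0.5681, 0.0685, 0.2393]
eef_rot: [-0.0, 0.948, 0.319, -0.0]
wrist_force: [0.2, 0.2, 0.7]
opening: 0.527
grasp_force: 0.0
```

>>> move_arm(plan=[0,0,0.6,0,0,0,0,0,1.4,0,0,0,0,0,2,0,0,0,-1,0.04,2,0,0,0,-1.97,0.08,2,0,0,0,-1.97,0.08,2,0,0,0,-1.97,0.08,2,0,0,0])

```text
time_s: 14.45
eef_pos: [0.4703, 0.0725, 0.3402]
eef_rot: [0.0, 0.948, 0.319, 0.001]
wrist_force: [0.7, -0.7, -0.6]
opening: 0.526
grasp_force: 0.0
```

Run:
```python
from h import *
o=ctrl.get_obs(); q=o['eef_rot']; print(o['time_s'],o['eef_pos'],np.degrees(2*np.arctan2(q[2],q[1])))
for n in('wrist','top'):
    c=ctrl.camera(n); np.save(n+'6.npy',c,allow_pickle=True); im=c['pixels']
    h=cv2.cvtColor(im,cv2.COLOR_RGB2HSV); m=((h[...,0]<6)|(h[...,0]>174))&(h[...,1]>150)&(h[...,2]>60)
    k,l,s,ce=cv2.connectedComponentsWithStats(m.astype(np.uint8))
    for i in range(1,k):
        if s[i,4]>15: print(n,s[i],ce[i].round(1),ray(c,[ce[i]],.248).round(4))
    b=(im.max(2)<45).astype(np.uint8)
    k,l,s,ce=cv2.connectedComponentsWithStats(b)
    for i in range(1,k):
        if s[i,4]>100:
            P=ray(c,np.argwhere(l==i)[:,::-1].astype(float),.272)[:,:2].astype(np.float32); r=cv2.minAreaRect(P)
            if np.hypot(*(np.array(r[0])-[.569,.069]))<.03: print(n,'bar',r)
```

```text
14.45 [0.47030938 0.07248153 0.34015121] 37.162395132010836
wrist [270 183  25  33 528] [282.  200.7] [[0.4762 0.0756 0.248 ]]
wrist bar ((0.5669910907745361, 0.07115603983402252), (0.08223119378089905, 0.022685782983899117), 37.475013732910156)
top [232  31   4  13  28] [233.6  37.5] [[0.9337 0.129  0.248 ]]
top [190 151  19  18 182] [197.9 158.8] [[0.6228 0.2125 0.248 ]]
```

>>> move_arm(plan=[0.03,0.03,-0.6,0,0,0,0.03,0.03,-1.3,0,0,0,0.03,0.03,-1.9,0,0,0,0.03,0.03,-2.2,0,0,0,0.03,0.03,-2.36,0,0,0,0.03,0.03,-2.36,0,0,0,0.03,0.03,-2.36,0,0,0])

```text
time_s: 15.42
eef_pos: [0.4723, 0.074, 0.2229]
eef_rot: [0.0, 0.948, 0.319, 0.001]
wrist_force: [0.3, 0.1, -1.1]
opening: 0.528
grasp_force: 0.0
```

>>> move_arm(plan=[0,0,0,0,0,0,0,0,0,0,0,0,0,0,0,0,0,0,0,0,0,0,0,0,0,0,0,0,0,0,0,0,0,0,0,0], grip=12)

```text
time_s: 16.18
eef_pos: [0.4719, 0.0739, 0.2226]
eef_rot: [0.0, 0.948, 0.319, 0.001]
wrist_force: [-1.3, -1.4, 5.2]
opening: 0.189
grasp_force: 58.5
```

>>> move_arm(plan=[-0.09,0.094,0,0,0,-0.1,-0.17,0.196,0,0,0,-0.2,-0.238,0.306,0,0,0,-0.3,-0.296,0.422,0,0,0,-0.4,-0.342,0.542,0,0,0,-0.5,-0.376,0.67,0,0,0,-0.6,-0.398,0.796,0,0,0,-0.7,-0.402,0.82,0,0,0,-0.72,-0.402,0.82,0,0,0,-0.72,-0.402,0.82,0,0,0,-0.72])

```text
time_s: 17.42
eef_pos: [0.4525, 0.1127, 0.2226]
eef_rot: [0.003, 0.999, -0.035, 0.001]
wrist_force: [0.5, -10.9, 4.1]
opening: 0.188
grasp_force: 58.9
```

Run:
```python
from h import *
o=ctrl.get_obs(); q=o['eef_rot']; print(o['time_s'],o['eef_pos'],np.degrees(2*np.arctan2(q[2],q[1])),o['torque'],o['wrist_force'])
```

```text
17.425 [0.45253162 0.11270561 0.2226477 ] -4.047701788601266 [-1.73077554 -0.15435113  0.59292405] [  0.49011597 -10.89597389   4.05904341]
```

>>> move_arm(plan=[0,0.04,0,0,0,0,0,0.04,0,0,0,0,0,0.04,0,0,0,0])

```text
time_s: 17.8
eef_pos: [0.4525, 0.1129, 0.2227]
eef_rot: [0.004, 0.999, -0.036, 0.001]
wrist_force: [0.5, -18.9, 4.1]
opening: 0.189
grasp_force: 59.2
```

>>> move_arm(plan=[0,-0.03,0,0,0,0,0,-0.03,0,0,0,0])

```text
time_s: 18.05
eef_pos: [0.4525, 0.1128, 0.2226]
eef_rot: [0.003, 0.999, -0.035, 0.001]
wrist_force: [0.6, -12.8, 4.5]
opening: 0.185
grasp_force: 59.1
```

>>> move_arm(plan=[0,0,0,0,0,0,0,0,0,0,0,0,0,0,0,0,0,0], grip=45)

```text
time_s: 18.42
eef_pos: [0.4511, 0.1159, 0.2215]
eef_rot: [-0.0, 0.999, -0.035, -0.0]
wrist_force: [-1.1, -0.2, -1.1]
opening: 0.533
grasp_force: 0.0
```

>>> move_arm(plan=[0,0,0.6,0,0,0,0,0,1.4,0,0,0,0,0,2.4,0,0,0,-1,-1,2.8,0,0,0,-1.5,-2,2.8,0,0,0,-1.5,-3,2.8,0,0,0,-1.5,-3.5,2.8,0,0,0,-1.5,-3.5,2.8,0,0,0])

```text
time_s: 19.42
eef_pos: [0.3762, -0.0605, 0.3616]
eef_rot: [-0.0, 0.999, -0.037, -0.0]
wrist_force: [-0.1, 1.2, -1.1]
opening: 0.523
grasp_force: 0.0
```

Run:
```python
from h import *
o=ctrl.get_obs(); q=o['eef_rot']; print(o['time_s'],o['eef_pos'])
t=ctrl.camera('top'); s=ctrl.camera('scene'); w=ctrl.camera('wrist'); np.save('t9.npy',t,allow_pickle=True)
f=lambda im:cv2.resize(im,(400,300),interpolation=cv2.INTER_CUBIC)
cv2.imwrite('pics/end.png',np.vstack([np.hstack([f(t['pixels'][130:250,185:345]),f(w['pixels'])]),np.hstack([f(s['pixels'][180:285,180:320]),f(t['pixels'][130:280,220:420])])])[:,:,::-1])
```

```text
19.425 [ 0.37619165 -0.06045693  0.36158875]
```

View pics/end.png

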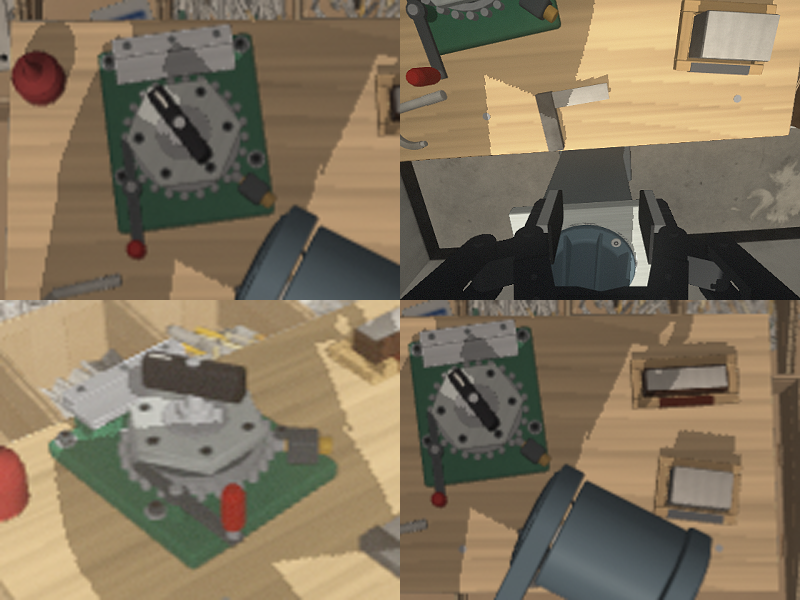

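The final view shows the hexagon's flat facing the fence again and the bar turned one face. The lever handle is at (136,249) in the first panel, and the block is flat in the brown tray. I'll check the handle and bar positions, then hand in if they fit.

Run:
```python
from h import *
c=np.load('t9.npy',allow_pickle=True).item(); im=c['pixels']
h=cv2.cvtColor(im,cv2.COLOR_RGB2HSV); m=((h[...,0]<6)|(h[...,0]>174))&(h[...,1]>140); m[:210]=0;m[245:]=0;m[:,:225]=0;m[:,255:]=0
p=np.argwhere(m)[:,::-1].mean(0); P=ray(c,[p],.248)[0]; d=P[:2]-[.5162,.1208]
print(m.sum(),P,'lever',-133.4*np.pi/180-np.arctan2(d[1],d[0]), 'home pred .452,.113')
b=(im.max(2)<50).astype(np.uint8); b[:150]=0;b[205:]=0;b[:,:235]=0;b[:,280:]=0
k,l,s,ce=cv2.connectedComponentsWithStats(b); i=1+np.argmax(s[1:,4])
print(cv2.minAreaRect(ray(c,np.argwhere(l==i)[:,::-1].astype(float),.272)[:,:2].astype(np.float32)))
```

```text
41 [0.45120431 0.11109686 0.248     ] lever 0.6651289321475975 home pred .452,.113
((0.5628733038902283, 0.06504993140697479), (0.09293337911367416, 0.017198018729686737), 37.20000457763672)
```

```bash
python3 -c "
from bench import ctrl
print(ctrl.hand_in())"
```

```text
the job is handed in; nothing more can be done
None
```

I handed the job in at about 19.5 s of the 58 s allowed: the brown block is flat in its slot, the knob is four clicks clockwise (bar measured at 60°), the lever is hard against its home stop, and the gripper is clear of everything. The bystanders were never touched.

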